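Clear the gauge and hold its enabling paddle

ROBOT

A 6-joint arm with a two-finger parallel gripper is mounted at the origin on the work surface. World frame = base frame: x ahead of the robot, y to its left, z up, the work surface at z = 0. Lengths are in mm, angles in rad, forces in N, time in s.
With the tool pointing down it reaches from about 225 to 875 mm from the base axis. Payload 3.4 kg.
Tool frame: the origin (TCP) lies midway between the tips of the shut fingers; the grasp point (between the pads) lies 19 mm behind it (env.tcp_to_grasp is the distance from the TCP to the grasp point, in mm); z points along the fingers, y is the direction in which the jaws open and shut (so a half turn about z gives the same grasp; the last joint's range is limited). The gripper opens to 85 mm and grips with 20 to 120 N. Pads are 22 mm wide; open, the fingers measure 114 mm over their backs; the gripper's body (76 mm by 85 mm) begins 54 mm behind the grasp point. The pads swing forward as they close: fully open they stand 13 mm farther back than shut.
Start: joints at [1.119, 0.276, 1.505, -0, 1.361, -0.121], TCP at [186.777, 543.854, 231.328] pointing down, gripper open.
Joint ranges: [-2.89, 2.89], [-0.75, 2.08], [0.22, 2.7], [-1.18, 4.32], [0.11, 2.71], [-2.7, 2.7]. Speed limits (rad/s): [2.57, 2.57, 3.14, 3.14, 3.14, 3.14].

INTERFACE

Orientations are given as a 3x3 rotation matrix whose columns are the frame's x, y, z axes.
In Python, from plant import telemetry, cams, env gives the robot as it stands. The module is installed in compiled form; this text tells all that it offers.
- The arm moves only by the tool carry_out, never from a script. Its argument "commands" is a list of rows, each a list of 4 numbers: the shift along the tool's x, y, z in mm, then the turn about the tool's z in rad. A call has 1 to 10 rows; each row is the pose to reach, as a shift and turn from the pose commanded when the call began, along the tool's axes at that moment; what a row does not reach only later rows make up. A row lasts 1/8 s, in which the tool goes at most 62.5 mm and 10.7 degrees, less where a joint would pass 70% of its speed; a pose out of reach is approached as far as the arm can. A call with a gripper value outside its range is refused whole. "grip" is the opening in per cent of the stroke, from 0 (shut) to 100 (fully open), set as the call begins (left out, the last holds). The fingers move at their own pace and stop on an object; the grip force is fixed at half the most. Time passes only in rows, so rows that repeat a pose let the fingers close. It gives the time, the measured TCP pose, the force and the opening at its end, in the units of the state.
- telemetry.get_state(): the state, without advancing time (a new reading comes with each control period).
- cams.get_image(name): name is "scene" or "top"; returns the picture (384x512x3 uint8, red, green, blue); there is no depth.
- cams.calibration(name): a dict with "vfov" (degrees; the focal length in pixels is half the picture's height over the tangent of half this angle, whatever the lens; pixels are square), "cx", "cy" (the principal point, pixels), "dist_coeffs" ([k1, k2, p1, p2, k3] as OpenCV has them; the pictures are not rectified), "eye" and "orientation" of the camera in the world. Camera axes: x right, y up, looking along -z (the intrinsics and any distortion apply to the point x, -y, -z); pixel columns grow to the right and rows downward; lengths in mm; the calibration is good to about 2 mm. A picture is of the moment at which its call begins. calibration takes no time and is no camera call.
- env.sign_off(): hands the job in, once; it reports no verdict.
The state is a dict: "clock": time; "joint_pos": joint angles; "joint_velocities": joint speeds; "effort": joint torques, N m; "position": TCP position; "ee_rot": TCP orientation; "force": force on the tool from outside, world axes, zero at the start; "torque": the same for the moment, N m; "width": opening from 0.0 (shut) to 1.0 (fully open).
Only numpy, scipy, OpenCV 4.12 (cv2) and the standard library are available. Lean on these libraries where they do the work, as an engineer would, in place of code of your own. Each camera call takes 0.05 s, during which the arm holds its last target.

TASK

Zero the empty gauge: take the blue setting block off the gauge's round sensor pad and lower it (do not drop it) upright into its own blue-marked socket in the rack, fully home, and let go of it. Only then press down the gauge's yellow spring paddle with the gripper fingers until its pointer stands in the green band (paddle about level), never as far as the red band, and finish while still holding it there. Leave the other setting blocks, the screwdriver and the loose module alone.

Things in the scene. Friction and masses are not known exactly. Their poses are not given: they have to be found in the camera images.
- station: fixed gauge, grey base 160 (x) x 310 (y) x 15 mm; origin: centre of underside, on the table. Round steel sensor pad (68 mm wide, top 18 mm above table) at y +105 mm. Paddle bracket at y -20 mm with white upright scale plate (x 24 to 36, y -38 to +48 mm, top 104 mm above table); its +x face has dark grey, green and red bands, swept by the black pointer on the paddle's tail.
- blue_block_mid (a point): centre (half-way up) of the blue setting block, 30 x 30 mm, 70 mm tall. From its foot: steel 0-40 mm, blue collar 40-64 mm (same section), round steel knob 20 mm wide 64-70 mm. 0.25-0.46 kg. x, y square to its sides, z up. The one to put away; starts upright on the sensor pad.
- blue_slot (a point): centre of the slot's inner floor, 13 mm above table. Blue socket: black square cup 46 x 46 mm, slot 36 x 36 mm, 20 mm deep, rim 33 mm above table; blue marker ledges 20 mm long (top 20 mm above table) on its x and -x sides; y axis along the row. A block fully home has its centre 35 mm above this point.
- yellow_slot (a point): same point of the yellow socket: same shape as the blue one, with yellow ledges. Taken by the yellow block.
- red_slot (a point): same point of the red socket: same shape as the blue one, with red ledges. Taken by the red block.
- white_slot (a point): same point of the white socket: same shape as the blue one, with white ledges. Empty, and to stay empty.
- rack: fixed aluminium rack plate 100 (x) x 260 (y) x 8 mm, origin at the centre of its underside on the table. Carries four sockets in a row along its y axis, 62 mm apart; which colour sits where changes.
- paddle (a joint): hinge angle of the spring paddle, rad: 0 released (rises 0.35 rad from its hinge), grows as pressed, 0.35 level, 0.6 end stop. Green band 0.29 to 0.41, red from 0.50. Springs back when let go. Straight down on the pad's centre: about 4 N to start it, 8 N in green, 11 N at the stop.
- paddle_pad (a point): centre of the top of the yellow pad (44 mm along station x, 50 mm along the paddle, 10 mm thick). Hinge axis: along station x at y -20 mm, 75 mm above table. Pad centre is 100 mm from it along the paddle (towards station -y) and 10 mm above the paddle's mid-line: released 119 mm above table at station y -110 mm; level (mid green) 85 mm above table at y -120 mm.
- yellow_block_mid (a point): centre of the yellow setting block, same as the blue one but with a yellow collar. Bystander, stands in the yellow socket.
- red_block_mid (a point): centre of the red setting block, same as the blue one but with a red collar. Bystander, stands in the red socket.
- screwdriver: bystander: screwdriver with yellow handle, lying on the table beyond the rack; its origin is on its underside, length along x.
- module_mid (a point): bystander: loose blue electronics module 100 x 50 x 22 mm with a black connector on its -x end, lying beyond the gauge; this is its centre.
Mind the look-alikes: they are no part of the job. What is shaped like the part that bears blue_block_mid but orange, purple or turquoise is not meant.

How it is judged:
By the outcome, as a careful person would: the job done as asked, in the order asked, and still so for the second after the job is handed in, while the arm keeps its last pose, push and grip.
It also fails if it takes over 58 s, if anything falls off the work surface, if the arm or the gripper's body presses on something with over 40 N, if the wrist force passes 120 N, or if a joint passes its speed limit or range.

## Working session

There is one attempt and no reset: what is moved stays moved. The work goes in short steps, Python scripts to look and compute and a tool call to move; the robot and the scene stay as the last step left them, time stands still between calls to the robot, and variables do not carry over. Pictures are saved under pics/ and viewed, and the job is handed in when it is done.

Besides the shell and the picture viewer there is one more tool, called after "Call:" by a JSON object that holds its "api" and its "payload". carry_out: Moves the arm, as the interface text tells. Its arguments: {"type":"object","properties":{"commands":{"type":"array"},"grip":{"type":"number"}},"required":["commands"]}

```bash
mkdir -p pics; ls
python3 - <<'E'
from plant import telemetry, cams, env
import cv2
for n in ["scene","top"]:
    im=cams.get_image(n); cv2.imwrite(f"pics/{n}0.png",im[:,:,::-1]); 
    c=cams.calibration(n); print(n,c)
s=telemetry.get_state(); print(s, env.tcp_to_grasp)
E
```

```text
pics
scene {'vfov': 43.37049233355027, 'cx': 248.20117540080918, 'cy': 188.43925033457583, 'dist_coeffs': array([-0.08890401,  0.        ,  0.        ,  0.        ,  0.        ]), 'eye': array([1264.06543793, -671.66656332,  968.9585368 ]), 'orientation': array([[ 0.75223362, -0.43335218,  0.49633705],
       [ 0.65869607,  0.51316664, -0.55025402],
       [-0.01624984,  0.74085484,  0.67146857]])}
top {'vfov': 46.04767425887493, 'cx': 260.2664602758711, 'cy': 189.0267996272178, 'dist_coeffs': array([0.02661836, 0.        , 0.        , 0.        , 0.        ]), 'eye': array([ 406.45853981,   45.94774425, 1553.93203179]), 'orientation': array([[ 0.00451415,  0.99197031, -0.12639041],
       [-0.99990826,  0.00286344, -0.01323903],
       [-0.01277082,  0.12643858,  0.99189223]])}
{'clock': 0.1, 'joint_pos': array([ 1.11902598e+00,  2.76528735e-01,  1.50599365e+00,  5.02715231e-06,
        1.36070397e+00, -1.21017311e-01]), 'joint_velocities': array([-0.00226239, -0.00199   , -0.00331324, -0.00156943, -0.00148886,
       -0.00040624]), 'effort': array([ 1.38880529e-03, -4.17702985e+01, -2.46403581e+01,  1.32183882e-04,
        5.72308752e-03,  1.40576157e-05]), 'position': array([186.54254441, 543.40788072, 230.53306672]), 'ee_rot': array([[-9.45797645e-01,  3.24755755e-01, -7.17632359e-04],
       [ 3.24756485e-01,  9.45796528e-01, -1.46765915e-03],
       [ 2.02103438e-04, -1.62116433e-03, -9.99998665e-01]]), 'force': array([-0.31911911,  0.24769777, -0.92466776]), 'torque': array([-0.01478827,  0.06519955, -0.02321283]), 'width': 1.0035949423330115} 18.700000000000003
```

View pics/scene0.png

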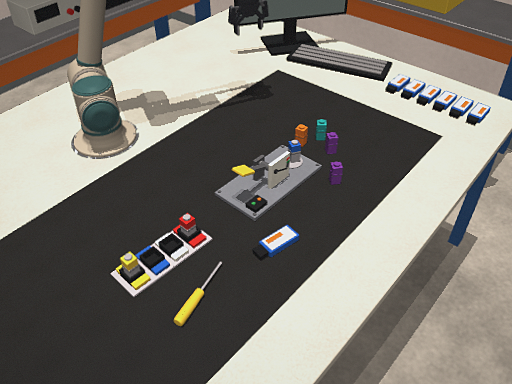

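View pics/top0.png

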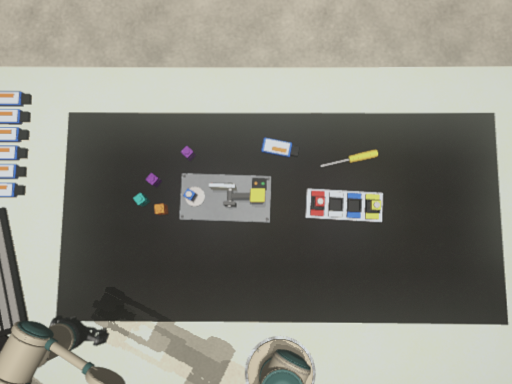

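The top view shows the gauge at about (225,197), with the blue block at (190,195). The rack is at (344,205), and its sockets run red, white, blue, yellow from left to right. The look-alikes stand to the left of the gauge. I'll enlarge these areas.

Run:
```python
import cv2
t=cv2.imread("pics/top0.png"); s=cv2.imread("pics/scene0.png")
def crop(im,x,y,w,h,k,n): cv2.imwrite(f"pics/{n}.png",cv2.resize(im[y:y+h,x:x+w],None,fx=k,fy=k,interpolation=cv2.INTER_CUBIC))
crop(t,170,160,110,75,7,"c_top_st")
crop(t,300,180,90,50,8,"c_top_rack")
crop(s,210,110,140,110,5,"c_sc_st")
crop(s,105,200,115,100,6,"c_sc_rack")
```

```text
(no output)
```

View pics/c_top_st.png

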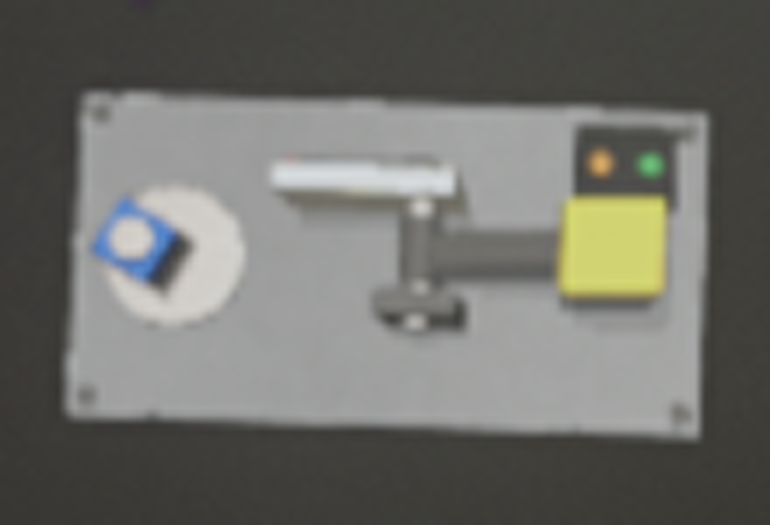

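View pics/c_top_rack.png

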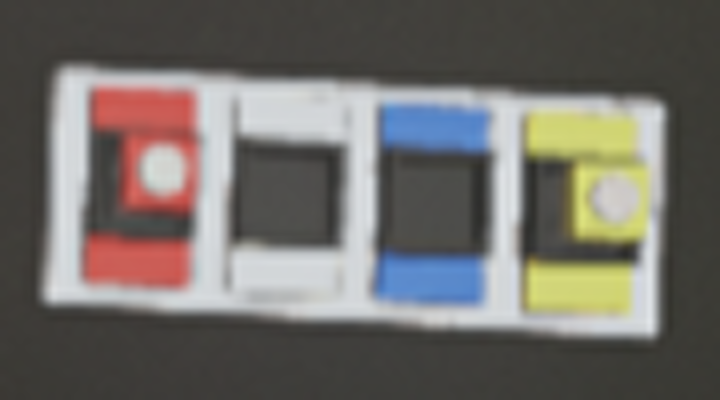

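View pics/c_sc_st.png

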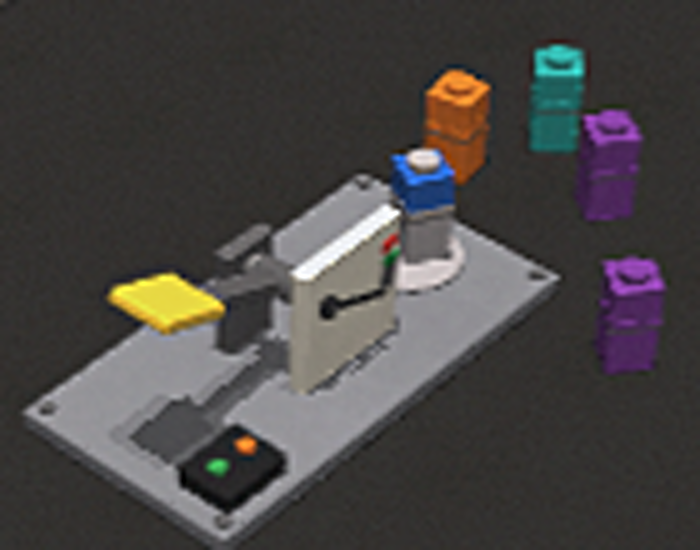

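View pics/c_sc_rack.png

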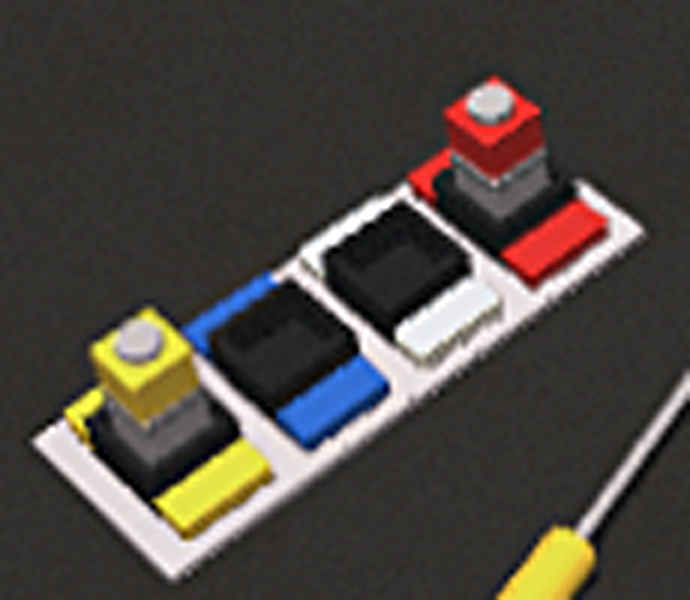

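```bash
cat > h.py <<'E'
import numpy as np, cv2
from plant import cams
def K(n):
    c=cams.calibration(n); f=192/np.tan(np.radians(c["vfov"]/2))
    return c,np.array([[f,0,c["cx"]],[0,f,c["cy"]],[0,0,1.]])
def ray(n,uv):
    c,k=K(n); p=cv2.undistortPoints(np.array(uv,float).reshape(-1,1,2),k,c["dist_coeffs"]).reshape(-1,2)
    d=np.c_[p[:,0],-p[:,1],-np.ones(len(p))]@np.array(c["orientation"]).T
    return np.array(c["eye"]),d
def back(n,uv,z):
    e,d=ray(n,uv); z=np.broadcast_to(z,len(d)); return e+d*((z-e[2])/d[:,2])[:,None]
def proj(n,P):
    c,k=K(n); R=np.array(c["orientation"]); q=(np.atleast_2d(P)-c["eye"])@R*[1,-1,-1]
    return cv2.projectPoints(q,np.zeros(3),np.zeros(3),k,c["dist_coeffs"])[0].reshape(-1,2)
def cr(uv,x0,y0,k): return (np.array(uv,float)+.5)/k-.5+[x0,y0]
E
python3 - <<'E'
from h import *
np.set_printoptions(precision=1,suppress=True)
def rect(n,uv,z,name):
    P=back(n,uv,z); print(name,"ctr",P.mean(0)[:2],"sides",np.linalg.norm(P-np.roll(P,-1,0),axis=1)); print("  ",P[:,:2].ravel())
    e=P[1]-P[0]+P[2]-P[3]; print("  ang01",np.arctan2(e[1],e[0])); return P
T=lambda uv:cr(uv,170,160,7)
R=lambda uv:cr(uv,300,180,8)
S=lambda uv:cr(uv,210,110,5)
Q=lambda uv:cr(uv,105,200,6)
rect("top",T([(83,93),(708,112),(700,437),(66,416)]),15,"st")
rect("scene",S([(362,175),(560,275),(218,548),(25,412)]),15,"st scene")
rect("top",T([(125,197),(193,240),(158,287),(92,247)]),82,"collar")
print("knob",back("top",T([(131,239)]),88),back("scene",S([(424,160)]),88))
print("sensorpad",back("top",T([(174,255)]),18))
rect("top",T([(568,198),(665,197),(662,298),(560,295)]),119,"paddle")
rect("top",R([(60,66),(665,101),(657,338),(45,302)]),8,"rack")
rect("scene",Q([(578,182),(645,232),(172,580),(33,440)]),8,"rack sc")
rect("top",R([(385,148),(489,153),(485,256),(378,252)]),33,"cup")
print("ledges",back("top",R([(435,128),(430,280)]),20))
rect("scene",Q([(290,282),(357,333),(280,395),(210,340)]),33,"cup sc")
print("knobs",back("top",R([(164,169),(614,199)]),83),back("scene",Q([(491,102),(139,341)]),83))
E
```

```text
st ctr [574.  186.8] sides [308.6 159.8 309.  159.4]
   [658.1 339.1 649.4  30.7 489.6  34.3 498.7 343.1]
  ang01 -1.599640266930009
st scene ctr [577.4 185.3] sides [157.8 316.2 158.7 307. ]
   [502.8 341.9 660.6 340.3 652.4  24.2 494.   35. ]
  ang01 -0.03918559447718965
collar ctr [576.1 296.8] sides [38.2 27.3 36.6 28. ]
   [597.7 305.3 577.4 272.9 555.2 288.8 574.  320.2]
  ang01 -2.1191166531418553
knob [[577.1 300.9  88. ]] [[580.5 300.5  88. ]]
sensorpad [[577.4 291.9  18. ]]
paddle ctr [570.5  74.7] sides [44.4 46.4 46.5 44.7]
   [593.   95.7 593.6  51.3 547.2  52.5 548.4  99.1]
  ang01 -1.5777757058130206
rack ctr [ 550.2 -220.5] sides [258.9 101.7 259.8 101.9]
   [ 608.1  -94.6  593.7 -353.2  492.3 -346.7  506.5  -87.4]
  ang01 -1.6259128994795402
rack sc ctr [ 567.5 -222.4] sides [ 44.4 258.7 100.5 263.4]
   [ 566.1  -93.3  610.5  -95.3  596.9 -353.6  496.6 -347.4]
  ang01 -0.05669418420150215
cup ctr [ 547.5 -249. ] sides [43.6 43.6 44.7 44.1]
   [ 570.4 -228.8  568.4 -272.4  524.9 -269.7  526.4 -225. ]
  ang01 -1.6101197633336257
ledges [[ 580.4 -252.5   20. ]
 [ 515.7 -249.    20. ]]
cup sc ctr [ 553.2 -251.8] sides [43.3 43.2 45.2 43.4]
   [ 531.7 -230.1  575.  -230.2  575.7 -273.4  530.6 -273.5]
  ang01 0.0011991635828317128
knobs [[ 556.1 -129.8   83. ]
 [ 544.5 -312.    83. ]] [[ 558.6 -129.8   83. ]
 [ 548.5 -313.9   83. ]]
```

```bash
cat > ov.py <<'E'
from h import *
def block(c,yaw,zf):
    R=np.array([[np.cos(yaw),-np.sin(yaw)],[np.sin(yaw),np.cos(yaw)]])
    q=np.array([[15,15],[-15,15],[-15,-15],[15,-15]])@R.T+c[:2]
    out=[np.c_[q,np.full(4,zf+h)] for h in (0,40,64)]
    a=np.linspace(0,6.28,24); out.append(np.c_[c[0]+10*np.cos(a),c[1]+10*np.sin(a),np.full(24,zf+70)])
    return out
def overlay(img,n,polys,x,y,w,h,k,name):
    im=cv2.resize(img[y:y+h,x:x+w],None,fx=k,fy=k,interpolation=cv2.INTER_CUBIC)
    raw=im.copy()
    for i,P in enumerate(polys):
        u=(proj(n,P)-[x,y]+.5)*k-.5
        cv2.polylines(im,[np.round(u).astype(int)],True,[(0,255,255),(0,255,0),(255,0,255),(0,0,255)][i%4],1)
    cv2.imwrite(f"pics/{name}.png",np.hstack([raw,im]))
E
python3 - <<'E'
from ov import *
t=cv2.imread("pics/top0.png"); s=cv2.imread("pics/scene0.png")
# fit yaw+xy by max overlap of blue mask w/ collar hull, each cam
from scipy.optimize import minimize
def mask(img,x,y,w,h):
    hsv=cv2.cvtColor(img,cv2.COLOR_BGR2HSV); m=cv2.inRange(hsv,(100,110,50),(125,255,255)); z=np.zeros_like(m); z[y:y+h,x:x+w]=m[y:y+h,x:x+w]; return z
mt=mask(t,175,180,30,30); ms=mask(s,284,135,22,25); print(mt.sum()/255,ms.sum()/255)
def hull(n,c,yaw):
    b=block(c,yaw,18); P=np.r_[b[1],b[2]]; return cv2.convexHull(proj(n,P).astype(np.float32))
def ren(n,c,yaw):
    k=8;u=hull(n,c,yaw)
    x0,y0=(170,175) if n=="top" else (280,130); z=np.zeros((40*k,40*k),np.uint8)
    cv2.fillPoly(z,[np.round((u-[x0,y0]+.5)*k).astype(np.int32)],255); return cv2.resize(z,(40,40),interpolation=cv2.INTER_AREA)/255.,x0,y0
for n,m in(("top",mt),("scene",ms)):
    knobless=None
    best=None
    for yaw in np.arange(-.78,.79,.04):
        f=lambda p:(lambda r:((cv2.morphologyEx(m,cv2.MORPH_CLOSE,np.ones((5,5)))[r[2]:r[2]+40,r[1]:r[1]+40]/255.-r[0])**2).sum())(ren(n,p,yaw))
        o=minimize(f,[577,300],method="Nelder-Mead",options=dict(initial_simplex=[[577,300],[582,300],[577,305]],maxiter=60))
        if best is None or o.fun<best[0]: best=(o.fun,yaw,o.x)
        print(n,round(yaw,2),round(o.fun,1),o.x.round(1))
    print("BEST",n,best)
overlay(t,"top",block((577.5,300.7),-.55,18),175,178,32,32,12,"o_t")
overlay(s,"scene",block((579.5,300.7),-.55,18),280,132,32,36,12,"o_s")
E
```

```text
31.0 99.0
top -0.78 60.5 [577.8 301. ]
top -0.74 59.6 [577.8 301. ]
top -0.7 58.9 [577.6 301.4]
top -0.66 58.1 [578.3 300.8]
top -0.62 58.0 [578.5 301.3]
top -0.58 57.0 [577.7 301.9]
top -0.54 57.5 [578.4 300.9]
top -0.5 58.4 [577.8 300.8]
top -0.46 58.8 [578.4 301.3]
top -0.42 59.5 [577.5 301. ]
top -0.38 59.9 [578.3 301.8]
top -0.34 60.5 [578.6 301.6]
top -0.3 60.9 [578.  301.7]
top -0.26 62.1 [578.  301.7]
top -0.22 62.9 [578.5 301.7]
top -0.18 64.7 [578.6 302. ]
top -0.14 65.8 [579.3 301.8]
top -0.1 66.5 [578.4 302.4]
top -0.06 66.6 [578.5 302.2]
top -0.02 67.0 [578.5 302.1]
top 0.02 69.2 [578.4 298.6]
top 0.06 68.1 [578.1 301.6]
top 0.1 70.2 [578.4 301. ]
top 0.14 70.6 [576.7 300.4]
top 0.18 70.9 [577.8 300.7]
top 0.22 71.0 [578.2 300.7]
top 0.26 70.9 [578.2 302.1]
top 0.3 70.3 [578.1 301.8]
top 0.34 70.0 [577.4 301.7]
top 0.38 69.8 [577.3 301.1]
top 0.42 68.8 [577.5 301.5]
top 0.46 68.7 [577.6 301.2]
top 0.5 67.6 [577.6 301.3]
top 0.54 67.4 [578.  300.6]
top 0.58 65.9 [578.  301.7]
top 0.62 65.2 [578.  301.4]
top 0.66 64.1 [578.  301.7]
top 0.7 62.8 [578.4 301.3]
top 0.74 61.9 [577.8 301.2]
top 0.78 61.0 [578.4 300.8]
BEST top (np.float64(56.95738562091503), np.float64(-0.5799999999999998), array([577.73120117, 301.92321777]))Traceback (most recent call last):
  File "<stdin>", line 19, in <module>
    res = _minimize_neldermead(fun, x0, args, callback, bounds=bounds,
                               **options)
    fxr = func(xr)
    fx = function(np.copy(x), *(wrapper_args + args))
  File "<stdin>", line 18, in <lambda>
  File "<stdin>", line 11, in ren
  File "<stdin>", line 9, in hull
  File "h.py", line 13, in proj
    c,k=K(n); R=np.array(c["orientation"]); q=(np.atleast_2d(P)-c["eye"])@R*[1,-1,-1]
        ~^^^
  File "h.py", line 4, in K
    c=cams.calibration(n); f=192/np.tan(np.radians(c["vfov"]/2))
ValueError: time passes only in moves, steps and waits
```

Too many calibration calls in one script tripped a guard, so I'll cache the calibration. The fit favours a yaw near -0.57. I'll check that with overlays.

```bash
sed -i 's/^def K(n):/C={n:cams.calibration(n) for n in ("scene","top")}\ndef K(n):/; s/c=cams.calibration(n); f=/c=C[n]; f=/' h.py
python3 - <<'E'
from ov import *
from plant import telemetry
print(telemetry.get_state()["clock"])
t=cv2.imread("pics/top0.png"); s=cv2.imread("pics/scene0.png")
overlay(t,"top",block((577.5,300.7),-.57,18),175,178,32,32,12,"o_t")
overlay(s,"scene",block((580,300.7),-.57,18),280,132,32,36,12,"o_s")
E
```

```text
0.1
```

View pics/o_t.png

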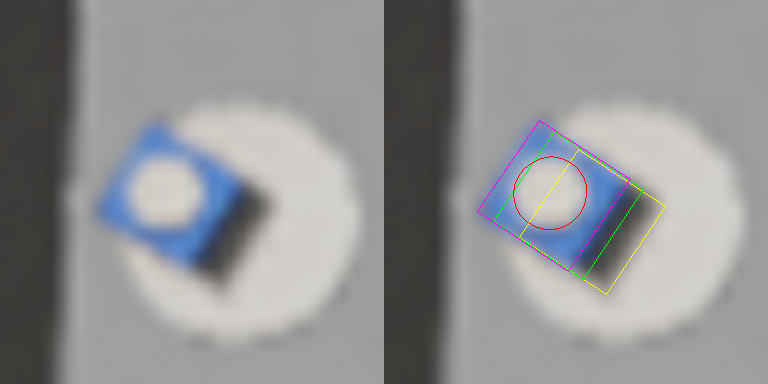

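View pics/o_s.png

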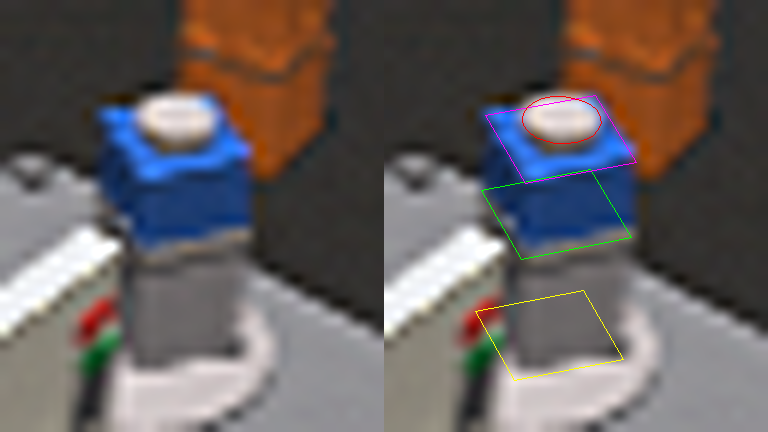

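The model lines up with the block in both views: blue block at about (578.5, 301), yaw about -0.57. I'll grip it across the faces that end up along the rack's x axis. First I'll move above it, turning by +1.81.

Call:
{"api": "carry_out", "payload": {"commands": [[-45, -10, 7, 0.18], [-90, -20, 14, 0.36], [-135, -31, 21, 0.54], [-180, -41, 28, 0.72], [-225, -51, 35, 0.9], [-270, -61, 42, 1.08], [-315, -71, 49, 1.26], [-360, -82, 56, 1.44], [-405, -92, 63, 1.62], [-449, -102, 70, 1.81]], "grip": 100}}

```text
clock: 1.35
position: [579.3, 300.5, 160.5]
ee_rot: [[0.543, 0.84, -0.001], [0.84, -0.543, -0.0], [-0.001, -0.001, -1.0]]
force: [0.7, -0.4, 0.2]
width: 0.999
```

Call:
{"api": "carry_out", "payload": {"commands": [[0, 0, 0, 0], [0, 0, 0, 0]]}}

```text
clock: 1.6
position: [577.6, 301.5, 160.7]
ee_rot: [[0.537, 0.843, -0.002], [0.843, -0.537, -0.0], [-0.001, -0.002, -1.0]]
force: [-0.3, -0.3, -0.5]
width: 1.001
```

```bash
cat > st.py <<'E'
from ov import *
from plant import telemetry
import sys
np.set_printoptions(precision=2,suppress=True)
s=telemetry.get_state(); print(s["clock"],s["position"],"yaw_y",np.arctan2(s["ee_rot"][1,1],s["ee_rot"][0,1]),"F",s["force"],"w",s["width"]); print(s["ee_rot"])
E
python3 st.py
python3 - <<'E'
from h import *
for n,(x,y,w,h) in {"top":(140,150,150,110),"scene":(220,70,160,120)}.items():
    im=cams.get_image(n)[:,:,::-1]; cv2.imwrite(f"pics/{n}1.png",im); cv2.imwrite(f"pics/{n}1c.png",cv2.resize(im[y:y+h,x:x+w],None,fx=5,fy=5,interpolation=cv2.INTER_CUBIC))
E
```

```text
1.6 [577.62 301.48 160.69] yaw_y -0.5671025525896 F [-0.29 -0.3  -0.53] w 1.0013818130240149
[[ 0.54  0.84 -0.  ]
 [ 0.84 -0.54 -0.  ]
 [-0.   -0.   -1.  ]]
```

View pics/top1c.png

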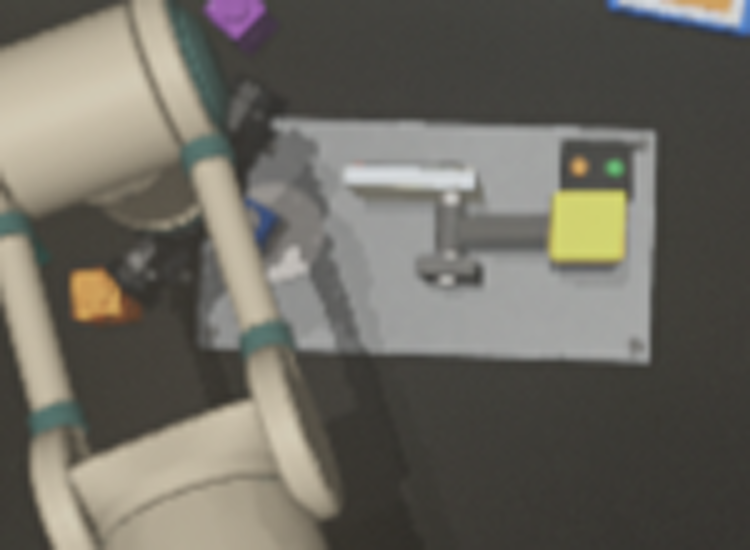

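View pics/scene1c.png

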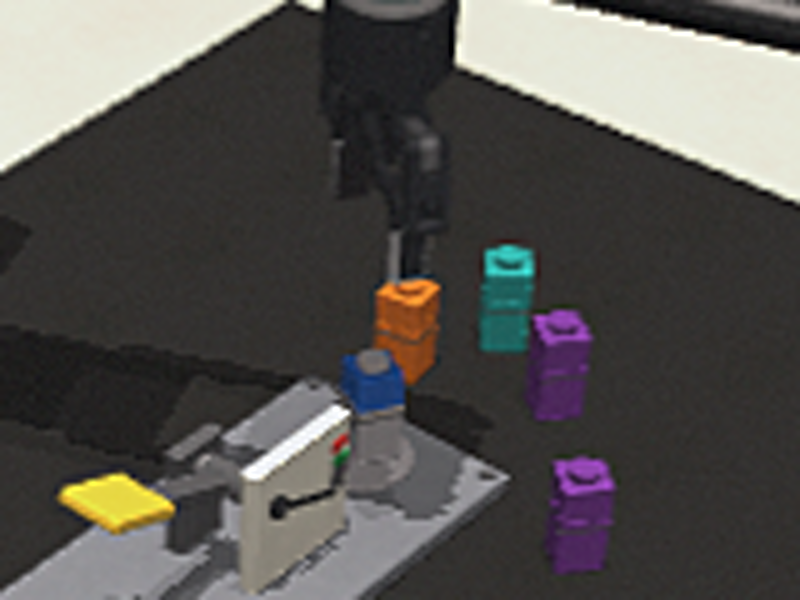

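Run:
```python
from h import *
for d in (42,-42):
    P=[[577.6+.84*d,301.5-.54*d,z] for z in (160,174)]
    print("scene crop",((proj("scene",P)-[220,70]+.5)*5-.5).round(),"top crop",((proj("top",P)-[140,150]+.5)*5-.5).round())
b=back("top",[[159,209]],70);print("orange",b)
```

```text
scene crop [[402. 298.]
 [403. 278.]] top crop [[261. 150.]
 [257. 147.]]
scene crop [[353. 221.]
 [354. 202.]] top crop [[185. 263.]
 [180. 260.]]
orange [[528.18455484 399.42645962  70.        ]]
```

Call:
{"api": "carry_out", "payload": {"commands": [[0, 1, 25, 0], [0, 1, 50, 0], [0, 1, 75, 0], [0, 1, 95, 0], [0, 1, 108, 0], [0, 1, 116, 0], [0, 1, 116, 0], [0, 1, 116, 0]]}}

```text
clock: 2.7
position: [579.7, 301.3, 46.1]
ee_rot: [[0.537, 0.843, 0.001], [0.843, -0.537, 0.001], [0.001, 0.001, -1.0]]
force: [-0.9, -0.4, 0.6]
width: 1.003
```

```bash
python3 st.py
python3 - <<'E'
from h import *
for n,(x,y,w,h) in {"scene":(250,90,100,100)}.items():
    im=cams.get_image(n)[:,:,::-1]; cv2.imwrite(f"pics/{n}2c.png",cv2.resize(im[y:y+h,x:x+w],None,fx=6,fy=6,interpolation=cv2.INTER_CUBIC))
E
```

```text
2.7 [579.67 301.28  46.1 ] yaw_y -0.5673341769332774 F [-0.86 -0.4   0.57] w 1.002639179032136
[[ 0.54  0.84  0.  ]
 [ 0.84 -0.54  0.  ]
 [ 0.    0.   -1.  ]]
```

View pics/scene2c.png

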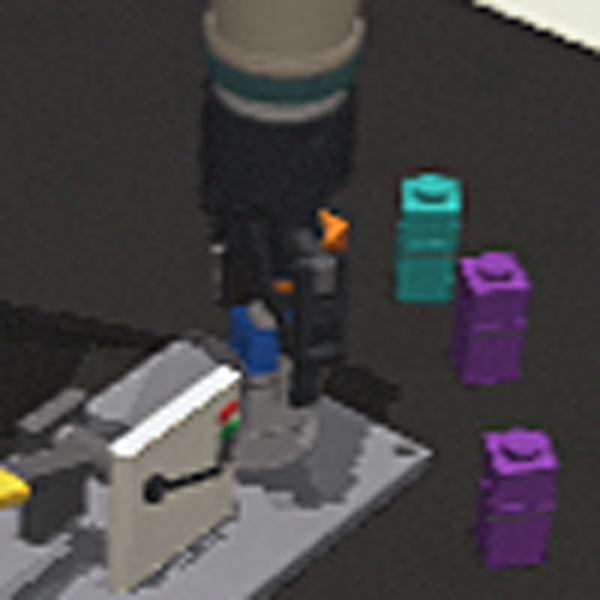

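Run:
```python
from h import *
for x,y in((579.7,301.3),):
  for d in (50,42,0,-42):
    P=[[x+.84*d,y-.54*d,z] for z in (46,59,88)]
    print(d,((proj("scene",P)-[250,90]+.5)*6-.5).round().tolist())
```

```text
50 [[299.0, 434.0], [300.0, 414.0], [303.0, 368.0]]
42 [[293.0, 425.0], [295.0, 405.0], [298.0, 359.0]]
0 [[265.0, 376.0], [266.0, 356.0], [269.0, 311.0]]
-42 [[237.0, 329.0], [238.0, 310.0], [241.0, 264.0]]
```

Call:
{"api": "carry_out", "payload": {"commands": [[0, 0, 0, 0], [0, 0, 0, 0], [0, 0, 0, 0], [0, 0, 0, 0], [0, 0, 0, 0], [0, 0, 0, 0], [0, 0, 0, 0], [0, 0, 0, 0]], "grip": 0}}

```text
clock: 3.75
position: [579.5, 301.1, 45.7]
ee_rot: [[0.537, 0.843, 0.001], [0.843, -0.537, 0.0], [0.001, 0.001, -1.0]]
force: [0.4, 0.5, 3.5]
width: 0.346
```

Call:
{"api": "carry_out", "payload": {"commands": [[0, 0, -10, 0], [0, 0, -35, 0], [0, 0, -70, 0], [0, 0, -105, 0], [0, 0, -130, 0], [0, 0, -140, 0], [0, 0, -140, 0], [0, 0, -140, 0]]}}

```text
clock: 4.75
position: [578.2, 300.7, 183.6]
ee_rot: [[0.538, 0.843, -0.003], [0.843, -0.538, -0.001], [-0.003, -0.002, -1.0]]
force: [-0.8, -0.1, -3.6]
width: 0.346
```

```bash
python3 st.py
python3 - <<'E'
from h import *
for n,(x,y,w,h) in {"scene":(250,60,100,100)}.items():
    im=cams.get_image(n)[:,:,::-1]; cv2.imwrite(f"pics/{n}3c.png",cv2.resize(im[y:y+h,x:x+w],None,fx=6,fy=6,interpolation=cv2.INTER_CUBIC))
E
```

```text
4.75 [578.18 300.65 183.59] yaw_y -0.5675120240114592 F [-0.8  -0.05 -3.55] w 0.34611515375869795
[[ 0.54  0.84 -0.  ]
 [ 0.84 -0.54 -0.  ]
 [-0.   -0.   -1.  ]]
```

View pics/scene3c.png

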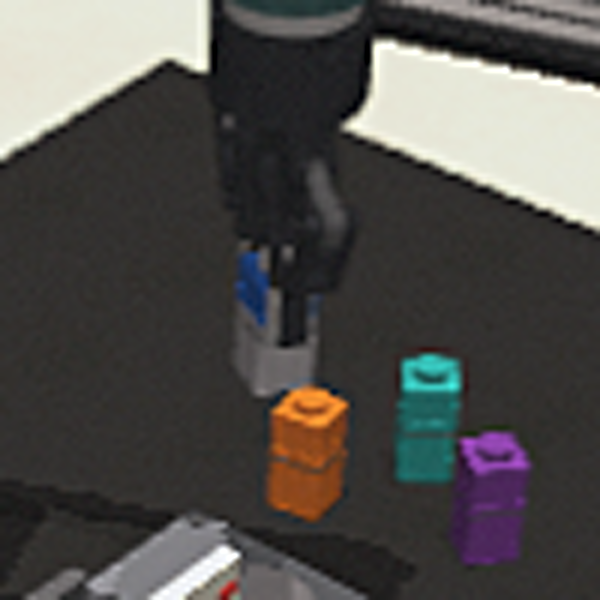

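Call:
{"api": "carry_out", "payload": {"commands": [[-20, 12, 0, 0], [-70, 40, 0, -0.05], [-128, 73, 0, -0.11], [-186, 106, 0, -0.18], [-244, 138, 0, -0.25], [-302, 171, 0, -0.32], [-360, 204, 0, -0.39], [-415, 236, 0, -0.46], [-460, 261, 0, -0.5], [-480, 273, 0, -0.51]]}}

```text
clock: 6.05
position: [549.5, -254.7, 184.6]
ee_rot: [[0.06, 0.998, -0.001], [0.998, -0.06, -0.001], [-0.001, -0.001, -1.0]]
force: [0.6, 0.3, -3.4]
width: 0.345
```

Call:
{"api": "carry_out", "payload": {"commands": [[0, 0, 30, 0], [0, 0, 60, 0], [0, 0, 82, 0], [0, 0, 82, 0], [0, 0, 82, 0]]}}

```text
clock: 6.68
position: [551.4, -251.2, 104.0]
ee_rot: [[0.058, 0.998, 0.001], [0.998, -0.058, -0.001], [-0.001, 0.001, -1.0]]
force: [0.4, -1.0, -2.8]
width: 0.346
```

```bash
python3 st.py
python3 - <<'E'
from h import *
for n,(x,y,w,h) in {"scene":(100,160,130,120),"top":(280,150,120,100)}.items():
    im=cams.get_image(n)[:,:,::-1]; cv2.imwrite(f"pics/{n}4.png",im);cv2.imwrite(f"pics/{n}4c.png",cv2.resize(im[y:y+h,x:x+w],None,fx=6,fy=6,interpolation=cv2.INTER_CUBIC)[:600])
E
```

```text
6.675 [ 551.42 -251.2   103.98] yaw_y -0.05790691178121273 F [ 0.4  -0.99 -2.81] w 0.345579309377709
[[ 0.06  1.    0.  ]
 [ 1.   -0.06 -0.  ]
 [-0.    0.   -1.  ]]
```

View pics/scene4c.png

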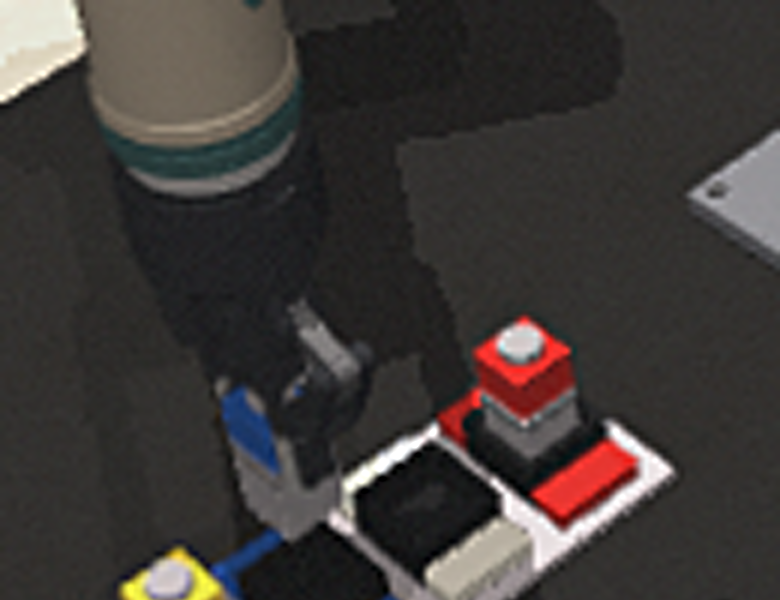

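View pics/top4c.png

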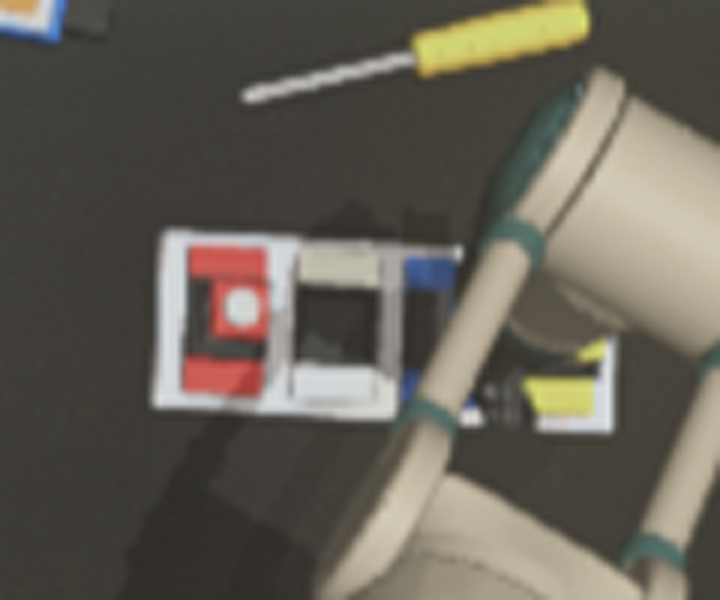

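Run:
```python
from ov import *
im=cv2.imread("pics/scene4.png")
y=-.058
def cup(c,yaw):
    R=np.array([[np.cos(yaw),-np.sin(yaw)],[np.sin(yaw),np.cos(yaw)]]); o=[]
    for h in(23,18): o.append(np.c_[np.array([[h,h],[-h,h],[-h,-h],[h,-h]])@R.T+c,np.full(4,33.)])
    return o
overlay(im,"scene",block((551.4,-251.2),y,76.3)+cup((552.5,-252),-.055),120,210,60,70,9,"o4")
overlay(cv2.imread("pics/scene0.png"),"scene",cup((552.5,-252),-.055),120,225,60,60,9,"o4b")
```

```text
(no output)
```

View pics/o4.png

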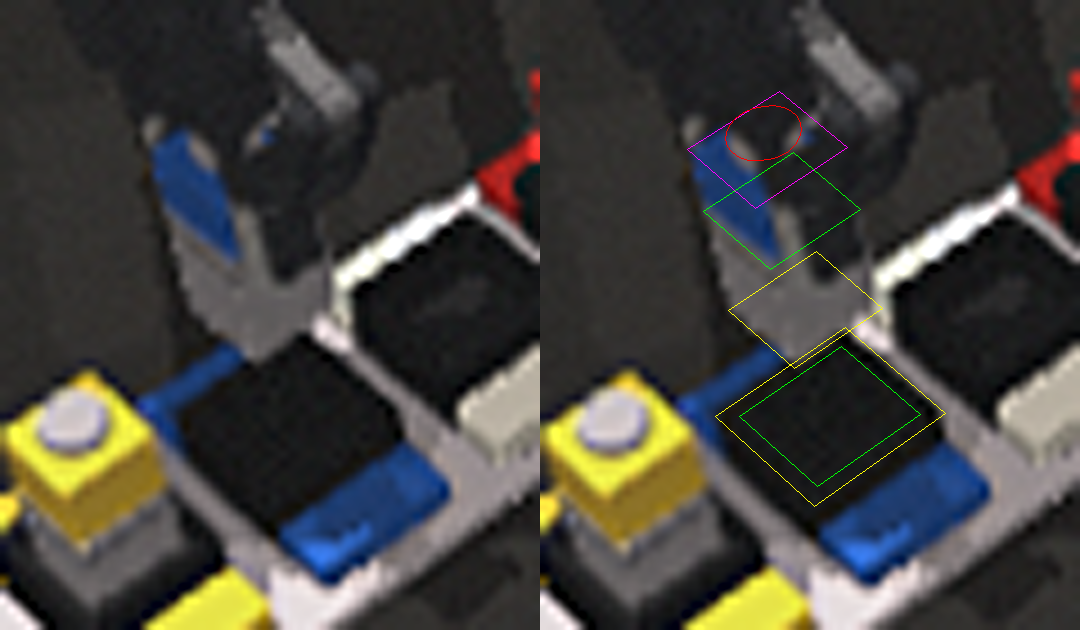

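View pics/o4b.png

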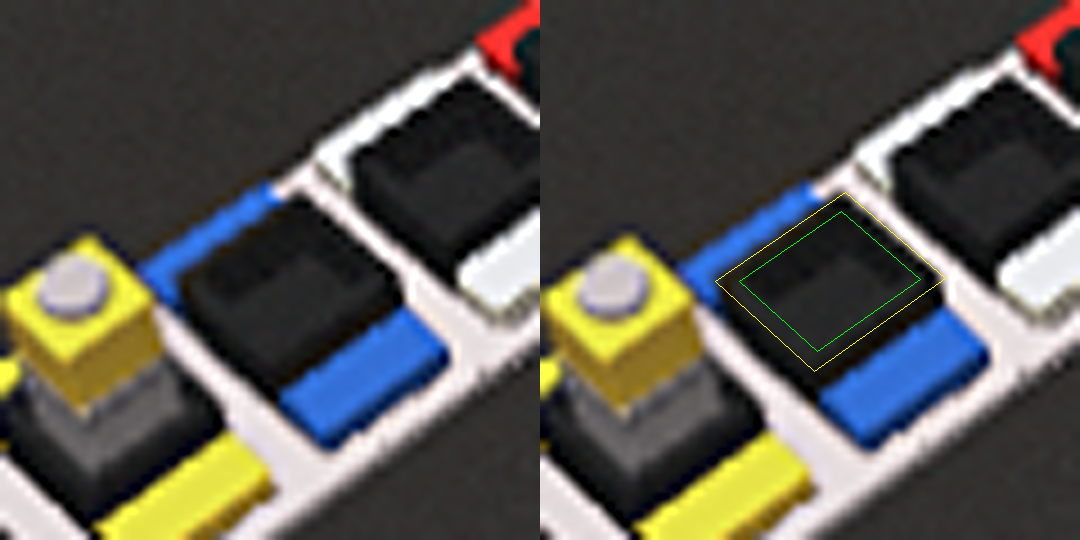

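Run:
```python
from ov import *
from scipy.optimize import least_squares
np.set_printoptions(precision=2,suppress=True)
J=[(proj("scene",[551.4,-251.2,76.3]+d)-proj("scene",[551.4,-251.2,76.3]))[0] for d in np.eye(3)*1.]
print("px/mm",np.array(J))
obs=cr([(258,362),(238,258),(152,152),(186,300)],120,210,9)
def f(p):
    b=block(p[:2],-.058,p[2]); 
    u=proj("scene",np.array([b[0][3],b[1][3],b[2][2],b[0][2]]))
    return (u-obs).ravel()[:6]
for q in block((551.4,-251.2),-.058,76.3)[:1]: print((proj("scene",q)-[120,210]+.5)*9)
r=least_squares(f,[551,-251,76]); print(r.x,r.fun)
r=least_squares(lambda p:f([p[0],p[1],76.3]),[551,-251]); print(r.x,r.fun)
```

```text
px/mm [[ 0.26  0.2 ]
 [ 0.31 -0.23]
 [-0.06 -0.27]]
[[342.15 308.57]
 [276.07 251.87]
 [188.64 310.53]
 [254.3  368.75]]
[ 528.07 -235.78   48.38] [-0.   -0.24 -0.35  0.67  0.35 -0.44]
[ 551.14 -249.03] [ 0.15  0.13 -0.28  0.69  0.13 -0.84]
```

Call:
{"api": "carry_out", "payload": {"commands": [[-2, 0.5, 12, 0], [-2, 0.5, 25, 0], [-2, 0.5, 34, 0], [-2, 0.5, 38, 0], [-2, 0.5, 38, 0], [-2, 0.5, 38, 0]]}}

```text
clock: 7.52
position: [552.0, -252.7, 65.6]
ee_rot: [[0.057, 0.998, 0.001], [0.998, -0.057, -0.0], [-0.0, 0.001, -1.0]]
force: [-0.7, 0.3, -2.1]
width: 0.346
```

```bash
python3 st.py
python3 - <<'E'
from ov import *
im=cams.get_image("scene")[:,:,::-1].copy(); cv2.imwrite("pics/scene5.png",im)
def cup(c,yaw):
    R=np.array([[np.cos(yaw),-np.sin(yaw)],[np.sin(yaw),np.cos(yaw)]]); o=[]
    for h in(23,18): o.append(np.c_[np.array([[h,h],[-h,h],[-h,-h],[h,-h]])@R.T+c,np.full(4,33.)])
    return o
overlay(im,"scene",block((551.9,-251.2),-.058,38)+cup((552.5,-252),-.055),120,215,60,65,9,"o5")
E
```

```text
7.525 [ 552.05 -252.7    65.58] yaw_y -0.05747431628889098 F [-0.75  0.29 -2.15] w 0.3462821389808739
[[ 0.06  1.    0.  ]
 [ 1.   -0.06 -0.  ]
 [-0.    0.   -1.  ]]
```

View pics/o5.png

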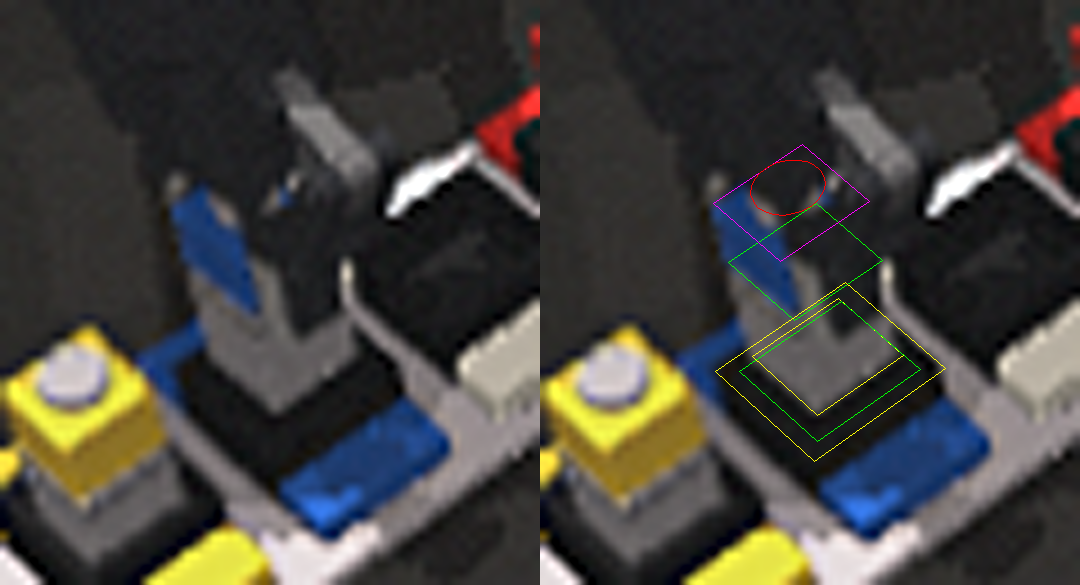

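Call:
{"api": "carry_out", "payload": {"commands": [[-1, 0, 0, 0], [-1, 0, 3, 0], [-1, 0, 6, 0], [-1, 0, 9, 0], [-1, 0, 11, 0], [-1, 0, 11, 0]]}}

```text
clock: 8.32
position: [551.5, -253.4, 54.0]
ee_rot: [[0.057, 0.998, -0.0], [0.998, -0.057, 0.0], [0.0, -0.0, -1.0]]
force: [0.2, 0.2, -3.8]
width: 0.347
```

No contact force, and the foot should now be below the rim. I'll continue down slowly.

Call:
{"api": "carry_out", "payload": {"commands": [[0, 0, 3, 0], [0, 0, 6, 0], [0, 0, 8, 0], [0, 0, 10, 0], [0, 0, 11, 0], [0, 0, 11, 0]]}}

```text
clock: 9.07
position: [551.6, -253.5, 43.2]
ee_rot: [[0.057, 0.998, -0.0], [0.998, -0.057, 0.0], [0.0, -0.0, -1.0]]
force: [0.5, 1.2, -3.1]
width: 0.342
```

Call:
{"api": "carry_out", "payload": {"commands": [[0, 0, 1, 0], [0, 0, 2, 0], [0, 0, 2.5, 0], [0, 0, 3, 0], [0, 0, 3, 0]]}}

```text
clock: 9.7
position: [551.7, -253.5, 40.7]
ee_rot: [[0.057, 0.998, 0.0], [0.998, -0.057, 0.0], [0.0, 0.0, -1.0]]
force: [-1.4, 0.4, 1.5]
width: 0.345
```

```bash
python3 st.py
python3 - <<'E'
from ov import *
im=cams.get_image("scene")[:,:,::-1].copy(); cv2.imwrite("pics/scene6.png",im)
overlay(im,"scene",block((551.9,-252.5),-.058,13),120,215,60,65,9,"o6")
E
```

```text
9.7 [ 551.66 -253.49   40.66] yaw_y -0.057500606012251904 F [-1.43  0.41  1.48] w 0.3453930802826206
[[ 0.06  1.    0.  ]
 [ 1.   -0.06  0.  ]
 [ 0.    0.   -1.  ]]
```

View pics/o6.png

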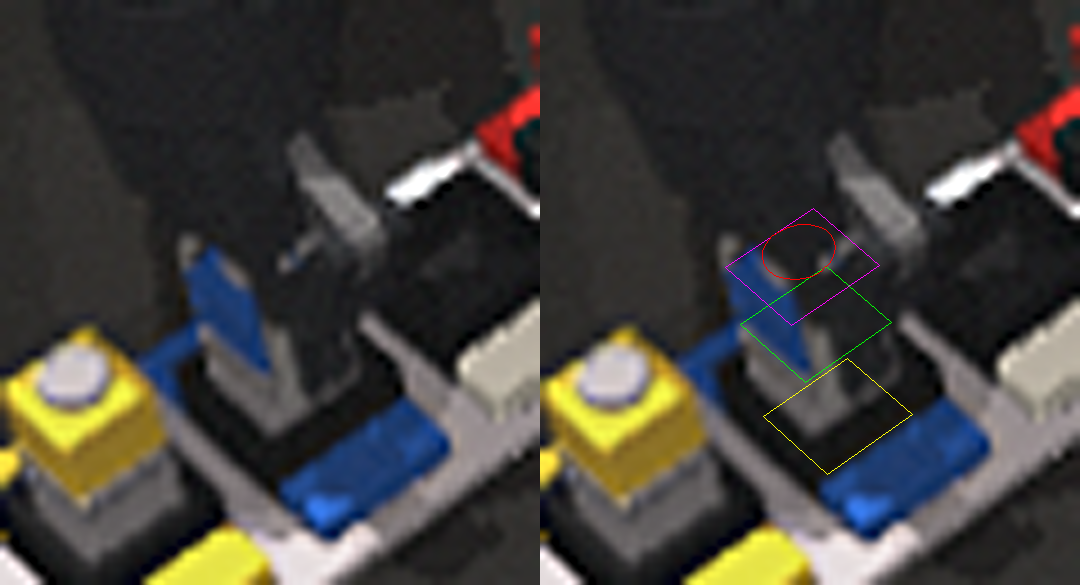

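Call:
{"api": "carry_out", "payload": {"commands": [[0, 0, 1, 0], [0, 0, 1.5, 0], [0, 0, 1.5, 0], [0, 0, 1.5, 0]]}}

```text
clock: 10.25
position: [551.6, -253.5, 40.6]
ee_rot: [[0.057, 0.998, 0.001], [0.998, -0.057, -0.0], [-0.0, 0.001, -1.0]]
force: [-3.9, 1.6, 9.9]
width: 0.342
```

Contact is at TCP z 40.6, which is 5.1 mm below the pick height. The expected drop for fully home is 18 - 13 = 5 mm, so they agree. Releasing, then rising straight up.

Call:
{"api": "carry_out", "payload": {"commands": [[0, 0, -1, 0], [0, 0, -1, 0], [0, 0, -1, 0], [0, 0, -1, 0], [0, 0, -1, 0], [0, 0, -1, 0]], "grip": 100}}

```text
clock: 11.0
position: [551.7, -253.5, 39.7]
ee_rot: [[0.057, 0.998, -0.0], [0.998, -0.057, 0.0], [0.0, -0.0, -1.0]]
force: [-0.1, -0.4, -0.3]
width: 0.998
```

Call:
{"api": "carry_out", "payload": {"commands": [[0, 0, -10, 0], [0, 0, -35, 0], [0, 0, -70, 0], [0, 0, -110, 0], [0, 0, -145, 0], [0, 0, -160, 0]]}}

```text
clock: 11.75
position: [552.6, -254.0, 202.8]
ee_rot: [[0.057, 0.998, 0.004], [0.998, -0.057, -0.002], [-0.002, 0.004, -1.0]]
force: [0.7, -0.0, -0.5]
width: 1.0
```

```bash
python3 st.py
python3 - <<'E'
from ov import *
im=cams.get_image("scene")[:,:,::-1].copy(); cv2.imwrite("pics/scene7.png",im)
overlay(im,"scene",block((552.,-252.5),-.058,13),105,190,80,70,9,"o7")
E
```

```text
11.75 [ 552.63 -254.04  202.81] yaw_y -0.05749676954537574 F [ 0.68 -0.03 -0.55] w 0.9997624875195428
[[ 0.06  1.    0.  ]
 [ 1.   -0.06 -0.  ]
 [-0.    0.   -1.  ]]
```

View pics/o7.png

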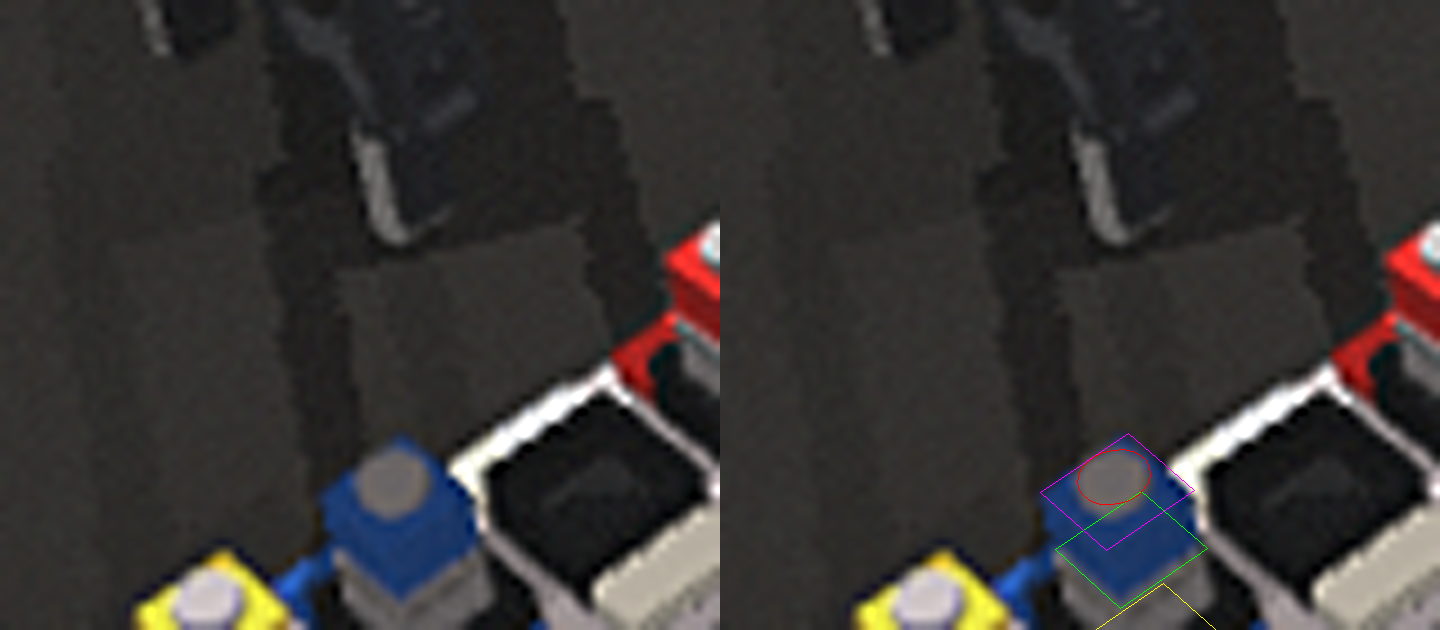

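The blue block stands in its socket and matches the fully-home model: knob at about px (148,243), collar fully above the rim. Next I'll shut the fingers and move above the paddle pad, at about (572.6, 68).

Call:
{"api": "carry_out", "payload": {"commands": [[25, 0, 0, 0], [75, 0, 0, 0], [130, 1, 0, 0], [185, 1, 0, 0], [240, 1, 0, 0], [290, 1, 10, -0.03], [315, 1, 25, -0.03], [322, 1, 40, -0.03], [322, 1, 50, -0.03], [322, 1, 50, -0.03]], "grip": 0}}

```text
clock: 13.05
position: [570.3, 66.9, 148.4]
ee_rot: [[0.029, 1.0, -0.003], [1.0, -0.029, -0.0], [-0.0, -0.003, -1.0]]
force: [-0.3, -0.6, -0.0]
width: -0.002
```

```bash
python3 st.py
python3 - <<'E'
from ov import *
im=cams.get_image("scene")[:,:,::-1].copy(); cv2.imwrite("pics/scene8.png",im)
cv2.imwrite("pics/s8c.png",cv2.resize(im[90:210,200:330],None,fx=5,fy=5,interpolation=cv2.INTER_CUBIC))
im=cams.get_image("top")[:,:,::-1].copy(); cv2.imwrite("pics/top8.png",im)
cv2.imwrite("pics/t8c.png",cv2.resize(im[140:260,170:310],None,fx=5,fy=5,interpolation=cv2.INTER_CUBIC))
E
```

```text
13.05 [570.27  66.93 148.43] yaw_y -0.028528602470671984 F [-0.28 -0.59 -0.02] w -0.0017180346306543714
[[ 0.03  1.   -0.  ]
 [ 1.   -0.03 -0.  ]
 [-0.   -0.   -1.  ]]
```

View pics/s8c.png

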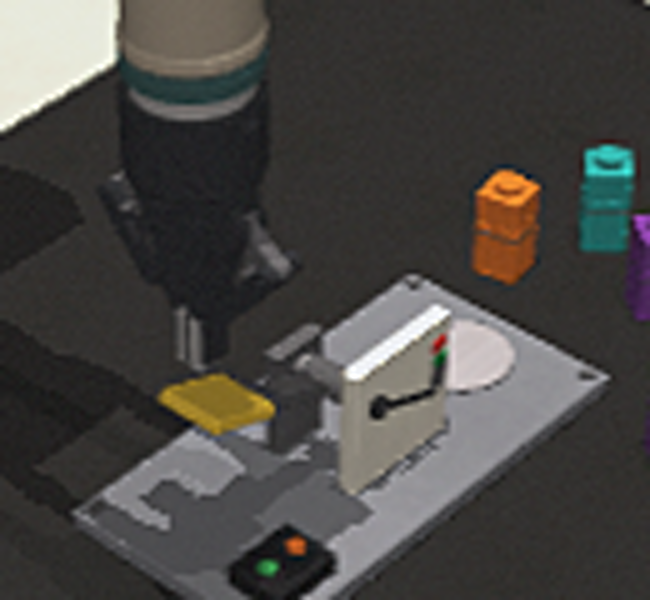

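View pics/t8c.png

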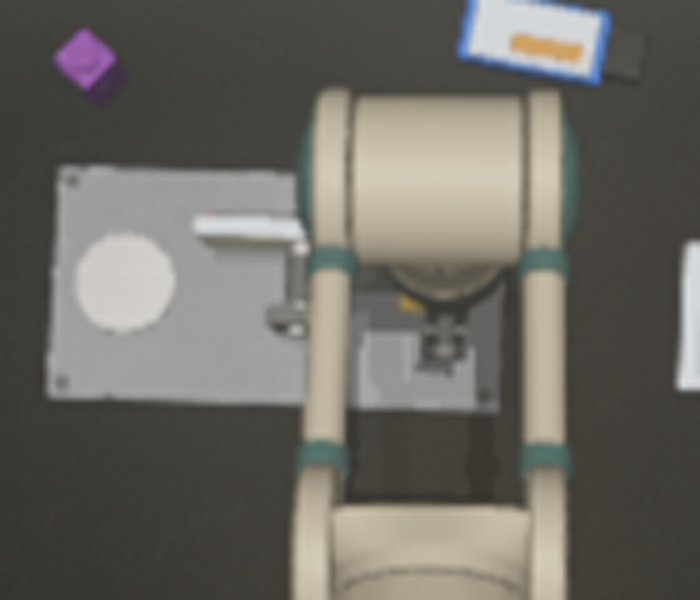

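Call:
{"api": "carry_out", "payload": {"commands": [[1, 2, 8, 0], [1, 2, 18, 0], [1, 2, 26, 0], [1, 2, 32, 0], [1, 2, 37, 0], [1, 2, 42, 0], [1, 2, 46, 0], [1, 2, 50, 0], [1, 2, 50, 0]]}}

```text
clock: 14.28
position: [574.0, 68.0, 100.4]
ee_rot: [[0.027, 1.0, 0.002], [1.0, -0.027, -0.002], [-0.002, 0.002, -1.0]]
force: [-0.5, -2.8, 6.5]
width: -0.003
```

```bash
python3 st.py
python3 - <<'E'
from ov import *
im=cams.get_image("scene")[:,:,::-1].copy(); cv2.imwrite("pics/scene9.png",im)
cv2.imwrite("pics/s9c.png",cv2.resize(im[120:210,210:310],None,fx=6,fy=6,interpolation=cv2.INTER_CUBIC))
E
```

```text
14.275 [574.    67.99 100.43] yaw_y -0.026971208358977827 F [-0.53 -2.8   6.54] w -0.0027174207055329237
[[ 0.03  1.    0.  ]
 [ 1.   -0.03 -0.  ]
 [-0.    0.   -1.  ]]
```

View pics/s9c.png

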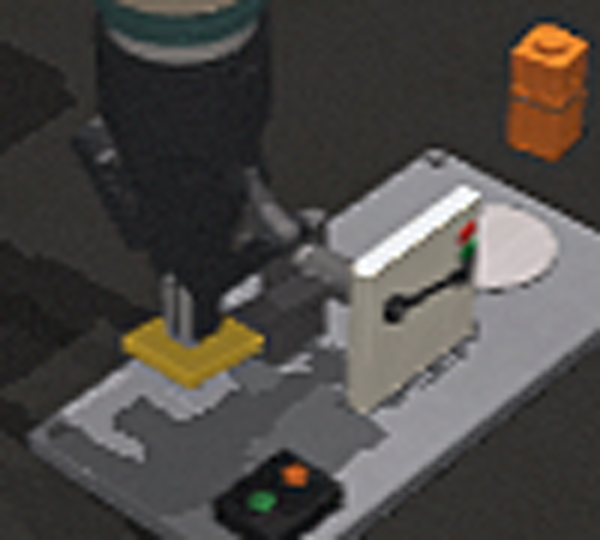

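The fingers are on the pad with about 6.5 N, and the pointer is rising towards the green band. I'll press on to level at z of about 85.

Call:
{"api": "carry_out", "payload": {"commands": [[0, 0, 3, 0], [0, 0, 6, 0], [0, 0, 9, 0], [0, 0, 11, 0], [0, 0, 13, 0], [0, 0, 14, 0], [0, 0, 14, 0], [0, 0, 14, 0]]}}

```text
clock: 15.32
position: [574.1, 67.0, 86.9]
ee_rot: [[0.026, 1.0, 0.002], [1.0, -0.026, -0.003], [-0.003, 0.002, -1.0]]
force: [-1.1, -5.6, 8.1]
width: -0.0
```

```bash
python3 st.py
python3 - <<'E'
from ov import *
im=cams.get_image("scene")[:,:,::-1].copy(); cv2.imwrite("pics/scene10.png",im)
cv2.imwrite("pics/s10c.png",cv2.resize(im[140:195,220:300],None,fx=10,fy=10,interpolation=cv2.INTER_CUBIC))
E
```

```text
15.325 [574.15  67.03  86.92] yaw_y -0.02640521628722516 F [-1.12 -5.57  8.06] w -4.0347826094184424e-05
[[ 0.03  1.    0.  ]
 [ 1.   -0.03 -0.  ]
 [-0.    0.   -1.  ]]
```

View pics/s10c.png

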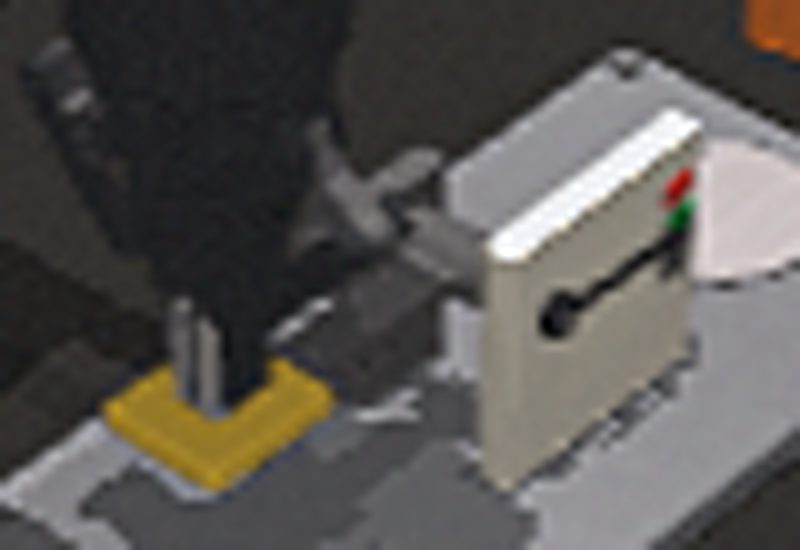

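Run:
```python
from ov import *
c=np.array([577.4,185.3]);yw=-.028
def W(p): 
    p=np.atleast_2d(p); return np.c_[c[0]+np.cos(yw)*p[:,0]-np.sin(yw)*p[:,1],c[1]+np.sin(yw)*p[:,0]+np.cos(yw)*p[:,1],p[:,2]]
k=10
for name in("scene0","scene9","scene10"):
    im=cv2.imread(f"pics/{name}.png"); x,y,w,h=265,143,35,45
    im=cv2.resize(im[y:y+h,x:x+w],None,fx=k,fy=k,interpolation=cv2.INTER_CUBIC); raw=im.copy()
    for a,col in((0,(255,255,255)),(.29,(0,255,0)),(.41,(0,255,0)),(.5,(0,0,255))):
        e=a-.35; P=W([[37,-20,75],[37,-20+68*np.cos(e),75+68*np.sin(e)]])
        u=np.round((proj("scene",P)-[x,y]+.5)*k-.5).astype(int); cv2.line(im,tuple(map(int,u[0])),tuple(map(int,u[1])),col,1)
    cv2.imwrite(f"pics/p_{name}.png",np.hstack([raw,im]))
a=[cv2.imread(f"pics/p_{n}.png") for n in("scene0","scene10")]
cv2.imwrite("pics/pcmp.png",cv2.resize(np.hstack(a),None,fx=.57,fy=.57))
```

```text
(no output)
```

View pics/p_scene0.png

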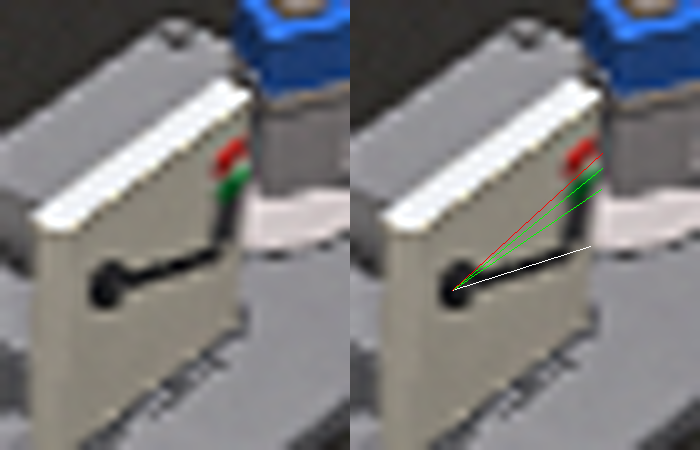

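View pics/p_scene10.png

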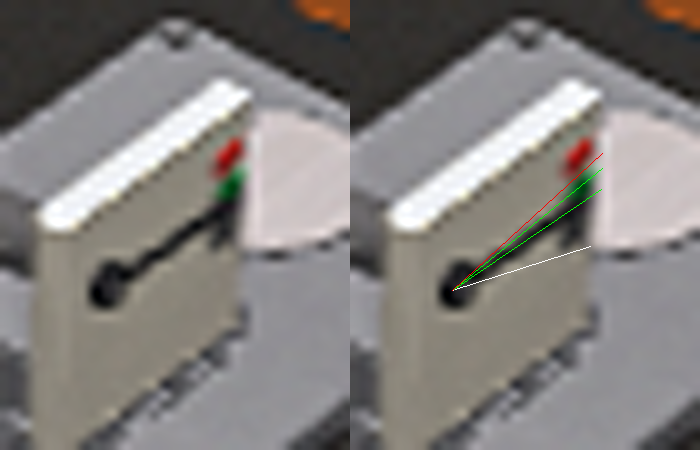

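Depth and force say about 0.33, but the pointer looks close to the lower edge of green. I'll measure the pointer line more precisely.

```bash
cat > ptr.py <<'E'
from ov import *
c=np.array([577.4,185.3]);yw=-.028
def W(p): 
    p=np.atleast_2d(p); return np.c_[c[0]+np.cos(yw)*p[:,0]-np.sin(yw)*p[:,1],c[1]+np.sin(yw)*p[:,0]+np.cos(yw)*p[:,1],p[:,2]]
def slope(name):
    g=cv2.cvtColor(cv2.imread(f"pics/{name}.png"),cv2.COLOR_BGR2GRAY).astype(float)
    bg=None; xs=[];ys=[]
    for x in range(278,286):
        # column darkness between plate-white top and bottom
        col=g[150:180,x]; i=np.argmin(np.where(np.arange(150,180)>=153,col,255)); sl=slice(max(i-3,0),i+4)
        w=np.clip(np.median(g[165:180,x])-col[sl]-15,0,None); xs.append(x); ys.append((w*np.arange(150,180)[sl]).sum()/w.sum())
    p=np.polyfit(xs,ys,1); return -p[0],np.round(ys,2)
def model(a,px=40):
    e=a-.35; r=np.array([20,60]); u=proj("scene",W(np.c_[[px,px],-20+r*np.cos(e),75+r*np.sin(e)])); return -(u[1,1]-u[0,1])/(u[1,0]-u[0,0])
if __name__=="__main__":
    A=np.linspace(0,.6,61); M=[model(a) for a in A]
    import sys
    for n in sys.argv[1:]:
        s,ys=slope(n); print(n,s.round(3),ys,"angle",np.interp(s,M,A).round(3))
E
python3 ptr.py scene0 scene4 scene8 scene9 scene10
python3 - <<'E'
import cv2,numpy as np
cv2.imwrite("pics/z.png",np.hstack([cv2.resize(cv2.imread(f"pics/{n}.png")[152:178,272:292],None,fx=19,fy=19,interpolation=cv2.INTER_NEAREST) for n in("scene0","scene10")]))
E
```

```text
scene0 0.309 [170.47 170.2  169.71 169.59 169.27 168.99 168.58 168.27] angle 0.0
scene4 0.306 [170.46 170.2  169.72 169.58 169.27 168.99 168.59 168.29] angle 0.0
scene8 0.309 [170.46 170.2  169.72 169.59 169.27 168.99 168.58 168.27] angle 0.0
scene9 0.556 [169.78 169.49 168.72 168.11 167.58 167.1  166.59 165.95] angle 0.19
scene10 0.704 [169.6  168.74 168.11 167.58 166.71 165.89 165.29 164.7 ] angle 0.315
```

View pics/z.png

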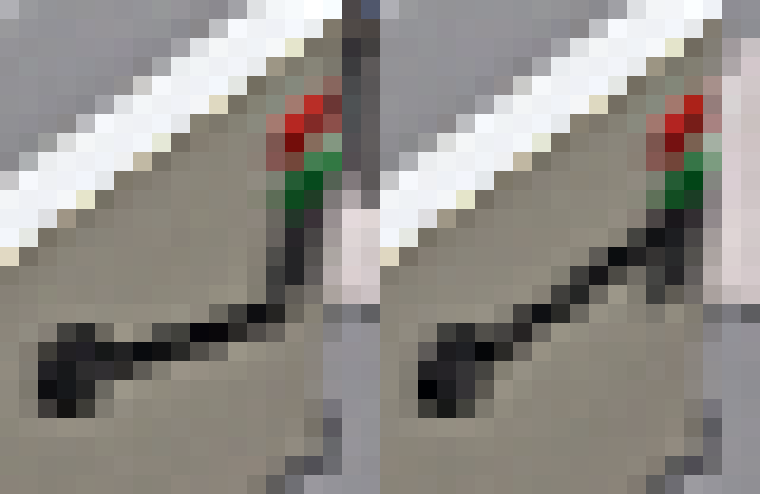

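The sub-pixel pointer fit reads 0.00 released, 0.19 at the intermediate press and 0.315 now, which agrees with the depth. I'll press 2.5 mm more to centre it.

Call:
{"api": "carry_out", "payload": {"commands": [[0, 0, 1, 0], [0, 0, 2, 0], [0, 0, 2.5, 0], [0, 0, 2.5, 0], [0, 0, 2.5, 0], [0, 0, 2.5, 0]]}}

```text
clock: 16.12
position: [574.2, 66.9, 84.6]
ee_rot: [[0.026, 1.0, 0.003], [1.0, -0.026, -0.004], [-0.004, 0.003, -1.0]]
force: [-1.5, -5.7, 9.1]
width: 0.0
```

```bash
python3 st.py
python3 - <<'E'
from h import *
im=cams.get_image("scene")[:,:,::-1].copy(); cv2.imwrite("pics/scene11.png",im)
cv2.imwrite("pics/s11c.png",cv2.resize(im[110:310,90:350],None,fx=3,fy=3,interpolation=cv2.INTER_CUBIC))
cv2.imwrite("pics/top11.png",cams.get_image("top")[:,:,::-1])
E
python3 ptr.py scene11
```

```text
16.125 [574.16  66.89  84.62] yaw_y -0.026386956567189725 F [-1.48 -5.66  9.06] w 0.00014465329088044683
[[ 0.03  1.    0.  ]
 [ 1.   -0.03 -0.  ]
 [-0.    0.   -1.  ]]
scene11 0.738 [169.6  168.75 167.9  167.3  166.6  165.72 164.94 164.51] angle 0.345
```

View pics/s11c.png

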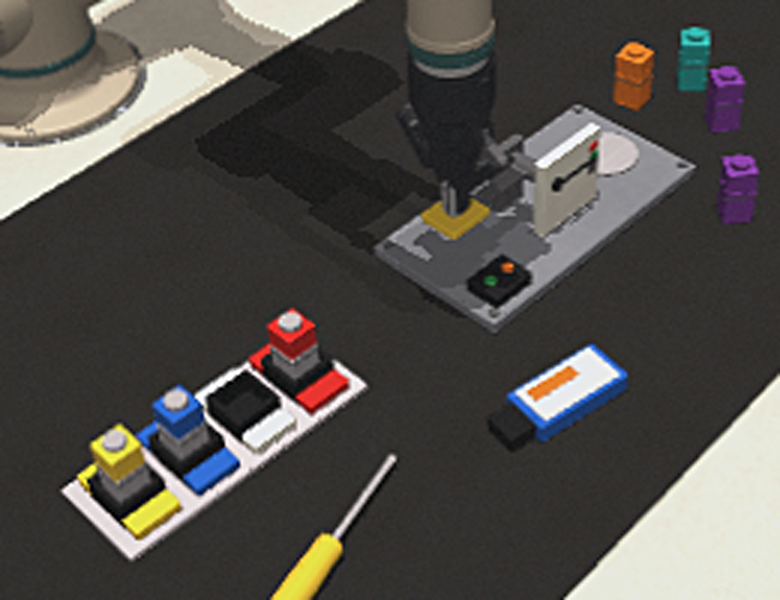

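View pics/top11.png

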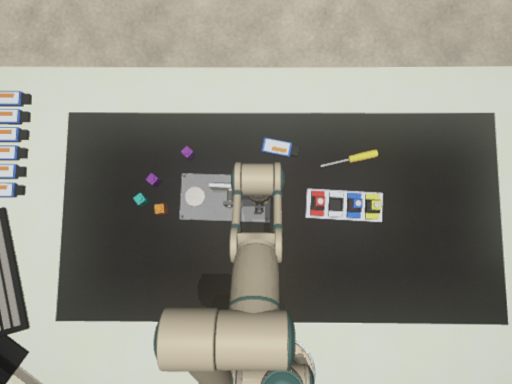

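The paddle is level: TCP z 84.6, and the pointer fit gives 0.345, mid green. The blue block is seated level with the red and yellow blocks, and the bystanders are where they started. Handing in.

```bash
python3 -c "
from plant import env; print(env.sign_off())"
```

```text
the job is handed in; nothing more can be done
None
```

I put the blue setting block away in its blue socket and let go of it. I then pressed the yellow paddle to about level and handed in at about 16 s (of 58 s) while still holding it there.

- **Block:** I lowered it until it touched the socket floor and released it there. Contact came 5.1 mm below the pick height, against 5 mm expected for fully home. The last picture shows it upright, level with the red and yellow blocks.
- **Paddle:** The pointer measures 0.345 rad in the last picture (green is 0.29 to 0.41). The fingertips were at 84.6 mm height, against 85 mm for level, with 9 N of downward push. The pointer never got near the red band.
- **Bystanders:** The other blocks, the screwdriver, the module and the white socket look untouched in both views.
- **Disagreements:**
  - The two cameras differed by about 3 mm in x. I relied mostly on the scene camera for the fit into the socket.
  - My first reading of the pointer by eye, at a slightly shallower press, was about 0.25 rad, just below green. A finer fit at that same press gave 0.315, in line with the fingertip height, so I pressed 2.5 mm further to centre it.
  - About 6 N of sideways friction remains on the paddle.

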